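# Put the label printer back into service

### The job

The label printer on the desk has a new roll and is still switched off with its cover up. With the closed fingertips, push the cover down until its catch holds it shut, then tip the power rocker to on by pressing its raised front end, and then press the round feed key and let it go. Only push and press: leave the narrow pause key alone, do not raise the cover further, and do not shift or pick up the ribbon roll, mouse and clock around the printer.

Things in the scene. Friction and masses are not known exactly. Their poses are not given: they have to be found in the camera images.
- printer: white label printer, fixed, 250 x 250 x 150 mm tall. Origin: centre of its underside on the desk; x from its front (label slot) to its back, y to its left, z up. Left: roll bay, 160 mm wide, with the grey cover. Right: flat column 90 mm wide with the controls in a row at y = -80 mm: round feed key (x -95), narrow pause key (x -45), flush display, power rocker (x 85)
- cover (a joint): cover angle, rad: 0 shut (a stop), grows as its front edge rises; starts at 0.55 to 0.88 and stays there by itself. Let go unlatched it springs up again to about 0.54. It lowers with 1 to 2 N at the front edge; the last 10 mm or so take about 7 N to snap the catch, which then holds it shut
- cover_hinge (a point): point on the hinge line of the cover at the middle of its width, 144 mm above the desk at the back of the printer; the hinge line runs along the printer's y axis
- cover_front (a point): where to push: on the cover's upper face, mid-width, 140 mm from the hinge line along the cover, 16 mm short of its front edge. Moves with the cover; 150 mm above the desk when shut. The cover is a flat grey plate 156 mm long from the hinge, 150 mm wide, 12 mm thick (hinge line at mid-thickness), with a dark window
- rocker (a joint): angle of the power rocker, rad: 0 is off (front end raised), 0.4 is on (front end down, rear end raised). A spring throws it over once it is past the middle (0.2); it takes about 6 N at the end, which sinks about 5 mm
- rocker_front_end (a point): point on the top of the rocker's front end (the raised end when off), 12.5 mm in front of the pivot, mid-width; about 163 mm above the desk when off. The rocker is black, 30 mm long front to back, 22 mm wide, in a flat grey frame 40 x 30 mm
- rocker_pivot (a point): fixed point on the rocker's pivot line, 153 mm above the desk
- feed_key (a joint): travel of the feed key, m: 0 is up, 0.004 fully pressed; sprung, full travel takes about 5 N; it comes up by itself
- feed_key_top (a point): centre of the top of the feed key, a round grey key 22 mm across that stands 7 mm above the column (157 mm above the desk)
- pause_key (a joint): travel of the pause key, m: 0 is up, 0.004 fully pressed; not to be pressed
- pause_key_top (a point): centre of the top of the pause key, a narrow grey bar 10 mm front to back and 28 mm wide, 7 mm proud of the column, 50 mm behind the feed key
- ribbon_mid (a point): middle of the loose black ribbon roll that stands upright to the right of the printer, 38 mm across, 110 mm tall
- mouse_mid (a point): middle of the loose black computer mouse to the left of the printer, 105 x 60 x 34 mm
- clock_mid (a point): middle of the loose white desk clock behind the printer, 110 mm wide, 32 mm deep, 62 mm tall

How it is judged:
On the way, in this order (a step that is already met when the one before it is completed fails the run):
1. the cover is pushed shut (value of joint cover below 0.035 rad), for 0.2 s.
2. the power rocker is on, with the cover shut (value of joint rocker above 0.33 rad and value of joint cover below 0.035 rad), for 0.1 s.
3. the feed key is pressed, with the rocker on and the cover shut (all of step 2 and value of joint feed_key above 0.0025 m), for 0.04 s.
At the end, for the whole second after the job is handed in: The cover is latched shut (within 0.035 rad, 5 mm at its edge), the rocker is thrown to on (over 0.33 of 0.4 rad), the feed and pause keys are up (within 1 mm) (all of step 2 and value of joint each of feed_key, pause_key below 0.001 m); the robot touches nothing.
It fails at once if the rocker is thrown while the cover is open (value of joint rocker above 0.2 rad and value of joint cover above 0.06 rad).
It fails at once if the feed key is pressed while the printer is off (value of joint feed_key above 0.002 m and value of joint rocker below 0.2 rad).
It fails at once if the pause key is pressed (value of joint pause_key above 0.002 m).
It fails at once if the cover is raised further (value of joint cover above 1.05 rad).
It fails at once if the ribbon roll, mouse or clock is shifted, lifted or tipped over (more than 20 mm) (distance of any of ribbon_mid, mouse_mid, clock_mid from where it was at the start of the episode above 0.02 m).
It also fails if it takes over 42 s, if anything falls off the work surface, if the arm or the gripper's body presses on something with over 40 N, if the wrist force passes 120 N, or if a joint passes its speed limit or range.

### The arm

A 6-joint arm with a two-finger parallel gripper is mounted at the origin on the work surface. World frame = base frame: x ahead of the robot, y to its left, z up, the work surface at z = 0. Lengths are in m, angles in rad, forces in N, time in s.
With the tool pointing down it reaches from about 0.35 to 0.725 m from the base axis. Payload 6 kg.
Tool frame: the origin (TCP) lies midway between the tips of the shut fingers; the grasp point (between the pads) lies 19 mm behind it; z points along the fingers, y is the direction in which the jaws open and shut (so a half turn about z gives the same grasp; the last joint's range is limited). The gripper opens to 85 mm and grips with 20 to 120 N. Pads are 22 mm wide; open, the fingers measure 114 mm over their backs; the gripper's body (76 mm by 85 mm) begins 54 mm behind the grasp point. The pads swing forward as they close: fully open they stand 13 mm farther back than shut.
Start: joints at [1.645, 0.04, 0.085, 0, -1.615, -0.334], TCP at [0.154, 0.58, 0.231] pointing down, gripper open.
Joint ranges: [-2.56, 2.56], [-1.29, 2.01], [-1.08, 1.49], [-3.29, 1.98], [-2.81, -0.18], [-2.99, 2.99]. Speed limits (rad/s): [2.57, 2.57, 3.01, 3.14, 3.14, 3.14].

### API

Orientations are given as a unit quaternion [w, x, y, z].
In Python, from cell import * gives the robot as it stands.
- The arm moves only by the shell command python3 -m pendant 'ROWS' [FORCE]. ROWS is JSON, a list of rows, each an object of numbers: "grip": the opening, from 0 (shut) to 1 (fully open); "dx", "dy", "dz": the shift along the tool's x, y, z in m; "twist": the turn about the tool's z in rad. In form: [{"grip": .., "dx": .., "dy": .., "dz": .., "twist": ..}, ...]. A call has 1 to 12 rows; each row shifts and turns the commanded pose from where the row before left it, along the tool's axes as they then stand; what a row does not reach is not made up. A row lasts 1/10 s, in which the tool goes at most 50 mm and 8.59 degrees, less where a joint would pass 70% of its speed; a pose out of reach is approached as far as the arm can. A call with a gripper value outside its range is refused whole. The fingers move at their own pace and stop on an object; FORCE is the grip in N (left out, the last holds). Time passes only in rows, so rows that do not move let the fingers close. It gives the time, the measured TCP pose, the force and the opening at its end, in the units of the state.
- observe(): the state, without advancing time (a new reading comes with each control period).
- camera(name): name is "side" or "top"; returns a dict with "color" (384x512x3 uint8, blue, green, red), "fx", "fy", "cx", "cy" (pixels), "rvec" (rotation vector, rad) and "tvec" (3), from world to camera coordinates, as OpenCV has them. Camera axes: x right, y down, z forward; pixel columns grow to the right and rows downward; lengths in m; the calibration is good to about 2 mm. A picture is of the moment at which its call begins. There is no depth.
- hand_in(): hands the job in, once; it reports no verdict.
The state is a dict: "clock": time; "qpos": joint angles; "qvel": joint speeds; "effort": joint torques, N m; "tool_pos": TCP position; "tcp_rot": TCP orientation; "contact_force": force on the tool from outside, world axes, zero at the start; "wrist_torque": the same for the moment, N m; "width": finger opening in m.
Only numpy, scipy, OpenCV 4.12 (cv2) and the standard library are available. Lean on these libraries where they do the work, as an engineer would, in place of code of your own. Each camera call takes 0.05 s, during which the arm holds its last target.

## Working session

There is one attempt and no reset: what is moved stays moved. The work goes in short steps, Python scripts to look and compute and a shell command to move; the robot and the scene stay as the last step left them, time stands still between calls to the robot, and variables do not carry over. Pictures are saved under pics/ and viewed, and the job is handed in when it is done.

```bash
mkdir -p pics; ls; python3 - <<'E'
from cell import *
import cv2
s=observe();print({k:s[k] for k in('clock','tool_pos','tcp_rot','width','contact_force')})
for n in('side','top'):
    c=camera(n);cv2.imwrite(f'pics/{n}0.png',c['color']);print(n,c['fx'],c['fy'],c['cx'],c['cy'],c['rvec'],c['tvec'])
E
```

```text
pics
{'clock': 0.0, 'tool_pos': array([0.15394967, 0.57955597, 0.2302686 ]), 'tcp_rot': array([ 8.93906555e-04,  9.91577673e-01, -1.29510279e-01, -7.95125040e-05]), 'width': 0.08511823949134656, 'contact_force': array([-0.03644254, -0.19951114,  0.23002488])}
side 433.91948358166525 433.91948358166525 246.4336860627039 188.1224200557501 [ 2.27483686 -0.14720956  0.05556091] [-0.57221413  0.19519445  1.07514406]
top 444.900229800856 444.900229800856 258.2635734693388 185.82604503840392 [ 2.20825058 -2.17668131  0.10113366] [0.0837518  0.61375196 1.09388002]
```

View pics/side0.png

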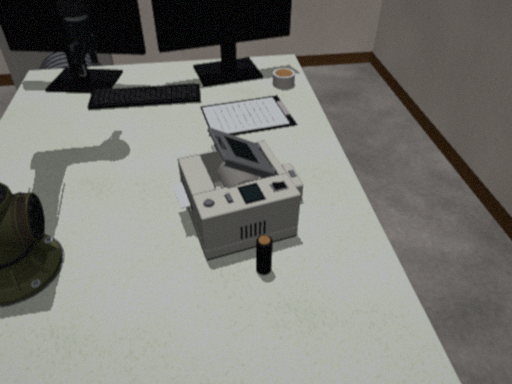

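View pics/top0.png

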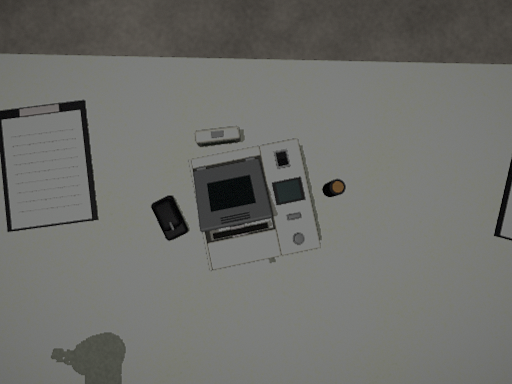

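The side view shows the printer around (240,200) with its cover up and the ribbon roll at (264,255). The top view has the feed key near (298,239), pause key (294,216), rocker (282,158), cover (233,195), mouse (170,218), clock (217,135) and ribbon (334,188). Next I'll enlarge both views to measure.

```bash
python3 - <<'E'
import cv2
t=cv2.imread('pics/top0.png')[120:280,180:350];cv2.imwrite('pics/topz.png',cv2.resize(cv2.convertScaleAbs(t,alpha=1.6),None,fx=3.5,fy=3.5,interpolation=cv2.INTER_CUBIC))
t=cv2.imread('pics/side0.png')[120:280,165:315];cv2.imwrite('pics/sidez.png',cv2.resize(t,None,fx=3.5,fy=3.5,interpolation=cv2.INTER_CUBIC))
E
```

```text
(no output)
```

View pics/topz.png

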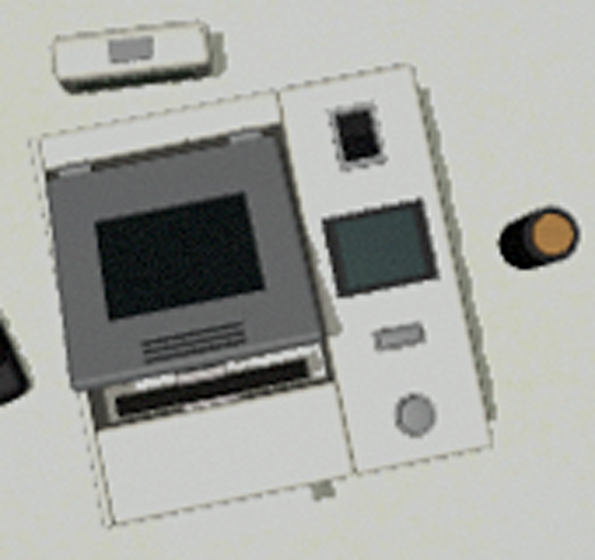

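View pics/sidez.png

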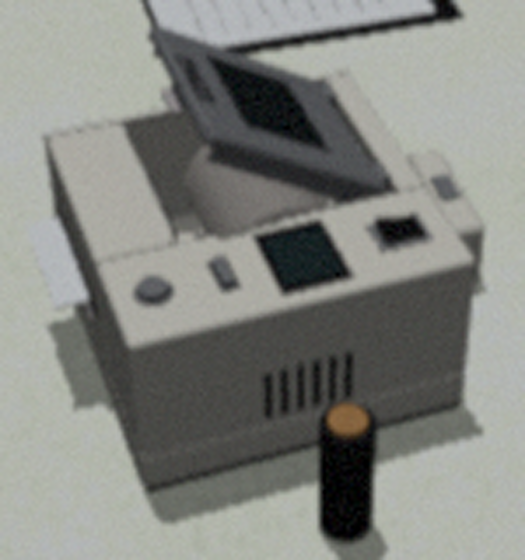

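```bash
cat > h.py <<'E'
import numpy as np,cv2
from cell import *
C={}
def cam(n):
    if n not in C: C[n]=camera(n)
    return C[n]
def KRt(n):
    c=cam(n);K=np.array([[c['fx'],0,c['cx']],[0,c['fy'],c['cy']],[0,0,1.]])
    return K,cv2.Rodrigues(np.array(c['rvec'],float))[0],np.array(c['tvec'],float)
def ray(n,u,v):
    K,R,t=KRt(n);return -R.T@t,R.T@np.linalg.solve(K,[u,v,1.])
def plane(n,u,v,z):
    o,d=ray(n,u,v);return o+d*(z-o[2])/d[2]
def tri(a,b):
    P=[]
    for n in('top','side'):
        K,R,t=KRt(n);P.append(K@np.c_[R,t])
    X=cv2.triangulatePoints(P[0],P[1],np.array(a,float).reshape(2,1),np.array(b,float).reshape(2,1))[:,0];return X[:3]/X[3]
zt=lambda x,y:((x+.5)/3.5-.5+180,(y+.5)/3.5-.5+120)
zs=lambda x,y:((x+.5)/3.5-.5+165,(y+.5)/3.5-.5+120)
E
python3 - <<'E'
from h import *
np.set_printoptions(precision=4,suppress=True)
pts={'feed':((415,415),(153,288),.157,(-.095,-.08)),'pause':((400,337),(224,273),.157,(-.045,-.08)),'rock':((357,136),(399,230),.152,(.085,-.08)),
'FL':((110,523),(45,135),.15,(-.125,.125)),'FR':((490,445),(132,346),.15,(-.125,-.125)),'BR':((410,66),(472,263),.15,(.125,-.125)),'BL':((38,138),None,.15,(.125,.125))}
A=[];B=[]
for k,(a,b,z,l) in pts.items():
    p=plane('top',*zt(*a),z); q=plane('side',*zs(*b),z) if b else None
    print(k,p,q)
    for w in(p,q):
        if w is not None and k!='rock': A.append(l);B.append(w[:2])
A=np.array(A);B=np.array(B);a=A-A.mean(0);b=B-B.mean(0)
yaw=np.arctan2((a[:,0]*b[:,1]-a[:,1]*b[:,0]).sum(),(a*b).sum());R=np.array([[np.cos(yaw),-np.sin(yaw)],[np.sin(yaw),np.cos(yaw)]])
o=B.mean(0)-R@A.mean(0);print('yaw',yaw,'o',o);print('res',B-A@R.T-o)
cl=tri(zt(72,388),zs(155,32));cr=tri(zt(328,342),zs(212,150));print('coverL,R',cl,cr)
for c in(cl,cr):print(R.T@(c[:2]-o),c[2])
for k in pts: print(k,R@pts[k][3]+o)
s=observe();from scipy.spatial.transform import Rotation as Ro
print(Ro.from_quat(s['tcp_rot'],scalar_first=True).as_matrix())
print('rib',plane('top',337.5,186.5,.11),'mouse',plane('top',170,217,.02),'clock',plane('top',217,135,.05))
E
```

```text
feed [0.4889 0.006  0.157 ] [0.4883 0.0011 0.157 ]
pause [0.5374 0.0158 0.157 ] [0.5369 0.0096 0.157 ]
rock [0.6646 0.0437 0.152 ] [0.6636 0.0438 0.152 ]
FL [0.4191 0.1955 0.15  ] [0.4166 0.1934 0.15  ]
FR [ 0.4704 -0.0422  0.15  ] [ 0.4715 -0.0452  0.15  ]
BR [0.7106 0.01   0.15  ] [0.7074 0.0048 0.15  ]
BL [0.6603 0.2463 0.15  ] None
yaw 0.21192900205462645 o [0.5645 0.1014]
res [[ 0.0004  0.0028]
 [-0.0002 -0.0021]
 [ 0.      0.0021]
 [-0.0005 -0.0041]
 [ 0.0031 -0.0018]
 [ 0.0006 -0.0039]
 [ 0.0018  0.0049]
 [ 0.0029  0.0019]
 [-0.0024  0.0045]
 [-0.0056 -0.0007]
 [-0.0001 -0.0036]]
coverL,R [0.5056 0.2131 0.2222] [0.5347 0.0642 0.2205]
[-0.0341  0.1216] 0.22223732034061727
[-0.0369 -0.0301] 0.2204522663463983
feed [0.4885 0.0032]
pause [0.5373 0.0137]
rock [0.6644 0.0411]
FL [0.416  0.1973]
FR [ 0.4686 -0.0471]
BR [0.713  0.0055]
BL [0.6604 0.2499]
[[ 0.9664 -0.2569 -0.0002]
 [-0.2569 -0.9664 -0.0011]
 [ 0.0001  0.0011 -1.    ]]
rib [ 0.6072 -0.0894  0.11  ] mouse [0.5315 0.3112 0.02  ] clock [0.7343 0.1963 0.05  ]
```

```bash
python3 - <<'E'
from h import *
y=.212;R=np.array([[np.cos(y),-np.sin(y)],[np.sin(y),np.cos(y)]]);o=np.array([.5645,.1014])
for p in[(50,172),(90,172),(265,134),(170,150)]:
  print(p,R.T@(plane('top',*zt(*p),.15)[:2]-o))
for z in(.22,.23,.24): print(z,[R.T@(plane('top',*zt(*p),z)[:2]-o) for p in((72,385),(328,340))],[R.T@(plane('side',*zs(*p),z)[:2]-o) for p in((155,32),(212,150),(212,162))])
s=observe();print(R.T@(s['tool_pos'][:2]-o),s['clock'])
E
```

```text
(50, 172) [0.10135551 0.11808092]
(90, 172) [0.0964223  0.09325739]
(265, 134) [ 0.09864341 -0.02041246]
(170, 150) [0.10034122 0.04083625]
0.22 [array([-0.03330627,  0.12172135]), array([-0.03707555, -0.0299987 ])] [array([-0.03238952,  0.12471278]), array([-0.03542299, -0.02986587]), array([-0.03935501, -0.04257522])]
0.23 [array([-0.0332854 ,  0.12058749]), array([-0.03701346, -0.02947323])] [array([-0.03595422,  0.10949041]), array([-0.03893896, -0.04260514]), array([-0.04280783, -0.05511034])]
0.24 [array([-0.03326453,  0.11945363]), array([-0.03695137, -0.02894775])] [array([-0.03951892,  0.09426805]), array([-0.04245494, -0.05534442]), array([-0.04626064, -0.06764545])]
[-0.30056612  0.55402817] 0.3
```

```bash
python3 -m pendant '[{"grip":0,"dz":-0.04},{"grip":0,"dz":-0.04,"twist":-0.12},{"grip":0,"twist":-0.12},{"grip":0,"twist":-0.12},{"grip":0,"twist":-0.112},{"grip":0}]' 40
```

```text
$[0]: bad value
```

```bash
python3 -m pendant '[{"grip":0.0,"dx":0.0,"dy":0.0,"dz":-0.04,"twist":-0.12},{"grip":0.0,"dx":0.0,"dy":0.0,"dz":-0.04,"twist":-0.12},{"grip":0.0,"dx":0.0,"dy":0.0,"dz":0.0,"twist":-0.12},{"grip":0.0,"dx":0.0,"dy":0.0,"dz":0.0,"twist":-0.112},{"grip":0.0,"dx":0.0,"dy":0.0,"dz":0.0,"twist":0.0}]' 40
```

```text
clock: 0.8
tool_pos: [0.154, 0.5799, 0.3112]
tcp_rot: [0.0, 0.994, 0.106, -0.0]
contact_force: [-0.9, 0.3, 0.0]
width: 0.0123
```

```bash
python3 -m pendant '[{"grip":0.0,"dx":0.023,"dy":0.042,"dz":0.0,"twist":0.0},{"grip":0.0,"dx":0.023,"dy":0.042,"dz":0.0,"twist":0.0},{"grip":0.0,"dx":0.023,"dy":0.042,"dz":0.0,"twist":0.0},{"grip":0.0,"dx":0.023,"dy":0.042,"dz":0.0,"twist":0.0},{"grip":0.0,"dx":0.023,"dy":0.042,"dz":0.0,"twist":0.0},{"grip":0.0,"dx":0.023,"dy":0.042,"dz":0.0,"twist":0.0},{"grip":0.0,"dx":0.023,"dy":0.042,"dz":0.0,"twist":0.0},{"grip":0.0,"dx":0.023,"dy":0.042,"dz":0.0,"twist":0.0},{"grip":0.0,"dx":0.023,"dy":0.042,"dz":0.0,"twist":0.0},{"grip":0.0,"dx":0.023,"dy":0.042,"dz":0.0,"twist":0.0},{"grip":0.0,"dx":0.023,"dy":0.042,"dz":0.0,"twist":0.0},{"grip":0.0,"dx":0.023,"dy":0.042,"dz":0.0,"twist":0.0}]'
python3 -m pendant '[{"grip":0.0,"dx":0.0,"dy":0.0,"dz":0.0,"twist":0.0},{"grip":0.0,"dx":0.0,"dy":0.0,"dz":0.0,"twist":0.0}]'
cat > loc.py <<'E'
from h import *
y=.212;R=np.array([[np.cos(y),-np.sin(y)],[np.sin(y),np.cos(y)]]);o=np.array([.5645,.1014])
s=observe();print('local',R.T@(s['tool_pos'][:2]-o),s['tool_pos'][2],s['clock'],s['contact_force'],s['width'])
E
python3 loc.py
```

```text
clock: 2.0
tool_pos: [0.531, 0.1434, 0.3112]
tcp_rot: [0.0, 0.995, 0.104, 0.0]
contact_force: [-0.1, 1.2, 0.5]
width: -0.0
clock: 2.2
tool_pos: [0.5305, 0.1442, 0.3105]
tcp_rot: [0.0, 0.995, 0.103, -0.001]
contact_force: [-0.1, -0.3, -0.5]
width: -0.0002
local [-0.02427503  0.04903658] 0.3105392432905676 2.2 [-0.10902541 -0.31335163 -0.52207851] -0.0002046189919862137
```

```bash
python3 -m pendant '[{"grip":0.0,"dx":0.0,"dy":0.003,"dz":0.03,"twist":0.0},{"grip":0.0,"dx":0.0,"dy":0.0,"dz":0.03,"twist":0.0},{"grip":0.0,"dx":0.0,"dy":0.0,"dz":0.0,"twist":0.0}]'
python3 - <<'E'
from h import *
im=[cam('side')['color'][60:300,130:380],cam('top')['color'][60:300,130:380]]
cv2.imwrite('pics/a.png',cv2.resize(np.hstack(im),(800,384),interpolation=cv2.INTER_CUBIC))
E
python3 loc.py
```

```text
clock: 2.5
tool_pos: [0.5285, 0.1431, 0.2467]
tcp_rot: [0.001, 0.994, 0.106, -0.004]
contact_force: [-0.5, 0.6, -0.1]
width: 0.0001
local [-0.02469358  0.04779292] 0.25219046313726257 2.6 [-0.66975605 -0.06939518  0.83137756] -0.00019039095973829432
```

View pics/a.png

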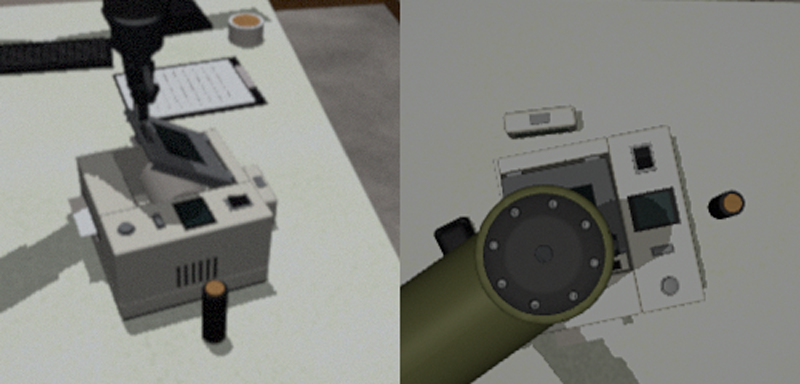

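The side view (left) has the fingertips over the cover's front edge at about (145,120). In the top view the wrist hides the cover, but the tip is centred over it. I'll press down along the arc.

```bash
python3 -m pendant '[{"grip":0.0,"dx":0.0,"dy":0.0,"dz":0.01,"twist":0.0},{"grip":0.0,"dx":0.0,"dy":0.0,"dz":0.01,"twist":0.0},{"grip":0.0,"dx":0.0,"dy":0.0,"dz":0.01,"twist":0.0},{"grip":0.0,"dx":-0.003,"dy":0.0,"dz":0.008,"twist":0.0},{"grip":0.0,"dx":-0.003,"dy":0.0,"dz":0.008,"twist":0.0},{"grip":0.0,"dx":-0.003,"dy":0.0,"dz":0.008,"twist":0.0},{"grip":0.0,"dx":-0.002,"dy":0.0,"dz":0.008,"twist":0.0},{"grip":0.0,"dx":-0.002,"dy":0.0,"dz":0.008,"twist":0.0},{"grip":0.0,"dx":-0.002,"dy":0.0,"dz":0.008,"twist":0.0}]'; python3 loc.py
```

```text
clock: 3.5
tool_pos: [0.5159, 0.1391, 0.1727]
tcp_rot: [0.0, 0.994, 0.106, 0.0]
contact_force: [-0.0, 0.2, 1.9]
width: -0.0002
local [-0.03960736  0.04704523] 0.1727350354688398 3.5 [-3.10519308e-04  2.28688605e-01  1.94051521e+00] -0.00015905882790245743
```

```bash
python3 -m pendant '[{"grip":0.0,"dx":-0.001,"dy":0.0,"dz":0.006,"twist":0.0},{"grip":0.0,"dx":0.0,"dy":0.0,"dz":0.005,"twist":0.0},{"grip":0.0,"dx":0.0,"dy":0.0,"dz":0.004,"twist":0.0},{"grip":0.0,"dx":0.0,"dy":0.0,"dz":0.004,"twist":0.0},{"grip":0.0,"dx":0.0,"dy":0.0,"dz":0.003,"twist":0.0}]'; python3 loc.py
```

```text
clock: 4.0
tool_pos: [0.5152, 0.1389, 0.1533]
tcp_rot: [-0.0, 0.994, 0.106, 0.001]
contact_force: [-3.0, -1.2, 4.6]
width: 0.0003
local [-0.04028796  0.04704949] 0.15329836678420417 4.0 [-3.04802044 -1.22957104  4.58113624] 0.0002877812012372286
```

```bash
python3 -m pendant '[{"grip":0.0,"dx":0.0,"dy":0.0,"dz":0.001,"twist":0.0},{"grip":0.0,"dx":0.0,"dy":0.0,"dz":0.0,"twist":0.0},{"grip":0.0,"dx":0.0,"dy":0.0,"dz":0.0,"twist":0.0}]'; python3 loc.py
```

```text
clock: 4.3
tool_pos: [0.515, 0.1389, 0.15]
tcp_rot: [0.0, 0.994, 0.106, -0.0]
contact_force: [-0.7, 0.1, 1.4]
width: 0.0
local [-0.04045196  0.04706732] 0.1500472246688497 4.3 [-0.67341795  0.11313075  1.39315584] 4.6078733630350915e-05
```

```bash
python3 -m pendant '[{"grip":0.0,"dx":0.0,"dy":0.0,"dz":0.002,"twist":0.0},{"grip":0.0,"dx":0.0,"dy":0.0,"dz":0.001,"twist":0.0},{"grip":0.0,"dx":0.0,"dy":0.0,"dz":0.0,"twist":0.0},{"grip":0.0,"dx":0.0,"dy":0.0,"dz":0.0,"twist":0.0}]'; python3 loc.py
```

```text
clock: 4.7
tool_pos: [0.5151, 0.1389, 0.1482]
tcp_rot: [0.0, 0.994, 0.106, 0.0]
contact_force: [-4.4, -0.5, 6.9]
width: 0.0002
local [-0.04038285  0.04707758] 0.14823071402407337 4.7 [-4.35077319 -0.49303817  6.93914906] 0.00016482820259565805
```

```bash
python3 -m pendant '[{"grip":0.0,"dx":0.0,"dy":0.0,"dz":0.002,"twist":0.0},{"grip":0.0,"dx":0.0,"dy":0.0,"dz":0.002,"twist":0.0},{"grip":0.0,"dx":0.0,"dy":0.0,"dz":0.0,"twist":0.0},{"grip":0.0,"dx":0.0,"dy":0.0,"dz":0.0,"twist":0.0}]'; python3 loc.py
```

```text
clock: 5.1
tool_pos: [0.5152, 0.1389, 0.1459]
tcp_rot: [0.0, 0.994, 0.106, 0.001]
contact_force: [-8.8, -0.7, 13.6]
width: -0.0001
local [-0.0403384   0.04703952] 0.14589083329559882 5.1 [-8.83354955 -0.72466126 13.63552554] -8.990142777961431e-05
```

```bash
python3 - <<'E'
from h import *
im=[cam('side')['color'][100:260,150:350],cam('top')['color'][120:280,180:380]]
for i,n in enumerate('bc'):cv2.imwrite(f'pics/{n}.png',cv2.resize(im[i],(800,600),interpolation=cv2.INTER_CUBIC))
E
```

```text
(no output)
```

View pics/b.png

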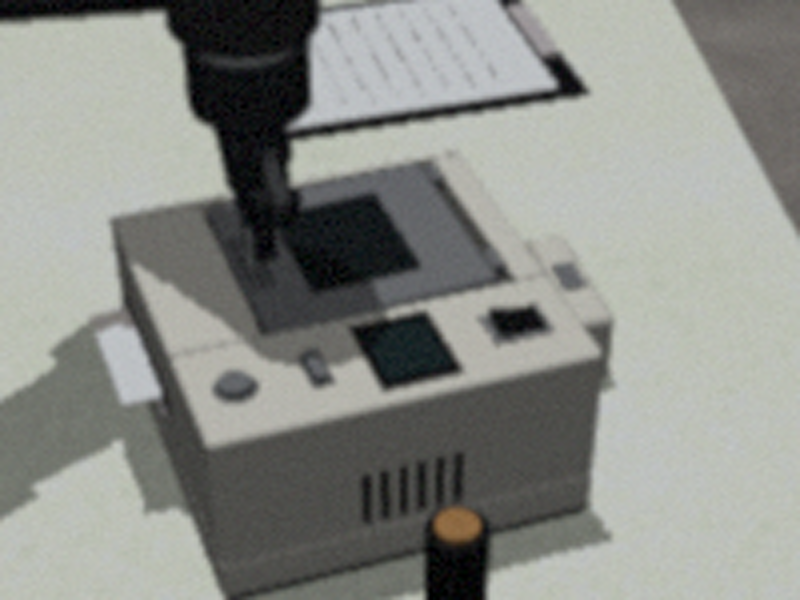

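The cover is down flush with the top (front edge from (210,205) to (265,330)). I'll lift off and check that the catch holds.

```bash
python3 -m pendant '[{"grip":0.0,"dx":0.0,"dy":0.0,"dz":-0.005,"twist":0.0},{"grip":0.0,"dx":0.0,"dy":0.0,"dz":-0.015,"twist":0.0},{"grip":0.0,"dx":0.0,"dy":0.0,"dz":-0.03,"twist":0.0},{"grip":0.0,"dx":0.0,"dy":0.0,"dz":0.0,"twist":0.0}]'; python3 loc.py;python3 - <<'E'
from h import *
im=[cam('side')['color'][100:260,150:350],cam('top')['color'][120:280,180:380]]
cv2.imwrite('pics/d.png',cv2.resize(im[0],(800,600),interpolation=cv2.INTER_CUBIC))
E
```

```text
clock: 5.6
tool_pos: [0.5169, 0.1395, 0.1981]
tcp_rot: [-0.001, 0.994, 0.106, 0.003]
contact_force: [1.1, -0.1, 1.1]
width: -0.0002
local [-0.03851312  0.04721842] 0.1981493574336608 5.6 [ 1.10288565 -0.14093389  1.10950497] -0.0001769600375365679
```

View pics/d.png

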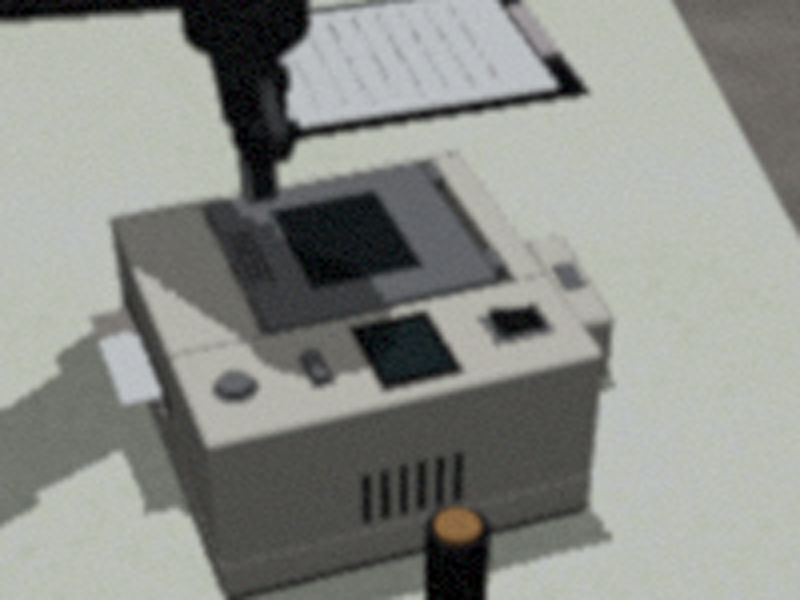

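The catch holds, because the cover stayed flush after I lifted off. Next I'll move above the rocker's front end.

```bash
python3 -m pendant '[{"grip":0.0,"dx":0.027,"dy":0.0315,"dz":0.0,"twist":0.0},{"grip":0.0,"dx":0.027,"dy":0.0315,"dz":0.0,"twist":0.0},{"grip":0.0,"dx":0.027,"dy":0.0315,"dz":0.0,"twist":0.0},{"grip":0.0,"dx":0.027,"dy":0.0315,"dz":0.0,"twist":0.0},{"grip":0.0,"dx":0.0,"dy":0.0,"dz":0.015,"twist":0.0},{"grip":0.0,"dx":0.0,"dy":0.0,"dz":0.0,"twist":0.0},{"grip":0.0,"dx":0.0,"dy":0.0,"dz":0.0,"twist":0.0}]'; python3 loc.py;python3 - <<'E'
from h import *
im=[cam('side')['color'][100:220,180:330]]
cv2.imwrite('pics/e.png',cv2.resize(im[0],(750,600),interpolation=cv2.INTER_CUBIC))
E
```

```text
clock: 6.4
tool_pos: [0.6465, 0.0388, 0.1774]
tcp_rot: [0.0, 0.994, 0.106, -0.001]
contact_force: [1.4, -0.5, -0.1]
width: 0.0002
local [ 0.06699622 -0.0784739 ] 0.17743880923096841 6.4 [ 1.35720566 -0.48775099 -0.0779645 ] 0.00017555117408670832
```

View pics/e.png

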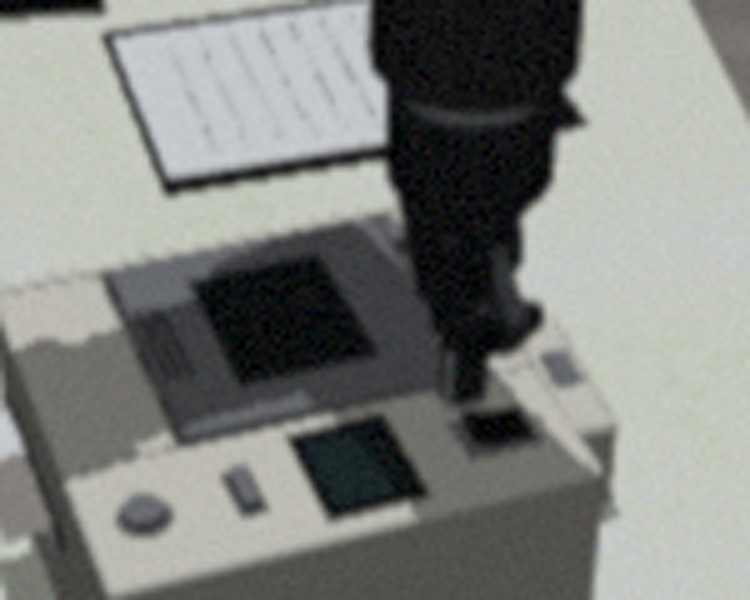

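The tip (about (462,395)) hangs just above and in front of the rocker at (497,428), aligned with its front end. I'll press down.

```bash
python3 -m pendant '[{"grip":0.0,"dx":0.003,"dy":0.001,"dz":0.006,"twist":0.0},{"grip":0.0,"dx":0.0,"dy":0.0,"dz":0.005,"twist":0.0},{"grip":0.0,"dx":0.0,"dy":0.0,"dz":0.003,"twist":0.0},{"grip":0.0,"dx":0.0,"dy":0.0,"dz":0.002,"twist":0.0},{"grip":0.0,"dx":0.0,"dy":0.0,"dz":0.0,"twist":0.0}]'; python3 loc.py
```

```text
clock: 6.95
tool_pos: [0.6501, 0.0383, 0.162]
tcp_rot: [0.0, 0.994, 0.106, -0.0]
contact_force: [-0.4, -0.2, 0.3]
width: 0.0001
local [ 0.07041824 -0.07970363] 0.16197789339841806 6.95 [-0.39824612 -0.17146787  0.32764615] 6.769846993203189e-05
```

```bash
python3 -m pendant '[{"grip":0.0,"dx":0.0,"dy":0.0,"dz":0.002,"twist":0.0},{"grip":0.0,"dx":0.0,"dy":0.0,"dz":0.002,"twist":0.0},{"grip":0.0,"dx":0.0,"dy":0.0,"dz":0.0,"twist":0.0}]'; python3 loc.py
python3 -m pendant '[{"grip":0.0,"dx":0.0,"dy":0.0,"dz":0.002,"twist":0.0},{"grip":0.0,"dx":0.0,"dy":0.0,"dz":0.002,"twist":0.0},{"grip":0.0,"dx":0.0,"dy":0.0,"dz":0.0,"twist":0.0}]'; python3 loc.py
```

```text
clock: 7.25
tool_pos: [0.6506, 0.0382, 0.1603]
tcp_rot: [0.0, 0.994, 0.106, 0.001]
contact_force: [-3.6, 0.1, 5.7]
width: 0.0
local [ 0.07087888 -0.07994925] 0.160343061267202 7.25 [-3.61324591  0.13608508  5.74657111] 2.908492481365961e-05
clock: 7.55
tool_pos: [0.6507, 0.038, 0.1598]
tcp_rot: [0.0, 0.994, 0.106, 0.002]
contact_force: [-9.2, 1.2, 17.8]
width: -0.0001
local [ 0.07097014 -0.08007978] 0.15984902544990043 7.55 [-9.15399563  1.23724633 17.82111444] -6.637443382024314e-05
```

```bash
python3 -m pendant '[{"grip":0.0,"dx":0.0,"dy":0.0,"dz":-0.01,"twist":0.0},{"grip":0.0,"dx":-0.01,"dy":0.0,"dz":-0.02,"twist":0.0},{"grip":0.0,"dx":-0.04,"dy":0.0,"dz":-0.01,"twist":0.0},{"grip":0.0,"dx":0.0,"dy":0.0,"dz":0.0,"twist":0.0}]'; python3 loc.py;python3 - <<'E'
from h import *
im=[cam('side')['color'][100:220,180:330]]
cv2.imwrite('pics/f.png',cv2.resize(im[0],(750,600),interpolation=cv2.INTER_CUBIC))
a=cv2.imread('pics/side0.png')[160:210,255:315];b=cam('side')['color'][160:210,255:315]
cv2.imwrite('pics/f2.png',cv2.resize(np.hstack([a,b]),None,fx=6.6,fy=6.6,interpolation=cv2.INTER_CUBIC))
E
```

```text
clock: 7.95
tool_pos: [0.5998, 0.0269, 0.1971]
tcp_rot: [-0.0, 0.994, 0.106, 0.002]
contact_force: [-0.6, -1.2, 1.0]
width: -0.0
local [ 0.01887629 -0.08028726] 0.1970558604797331 7.95 [-0.64269165 -1.21626845  0.98445117] -3.206915068457924e-05
```

View pics/f.png

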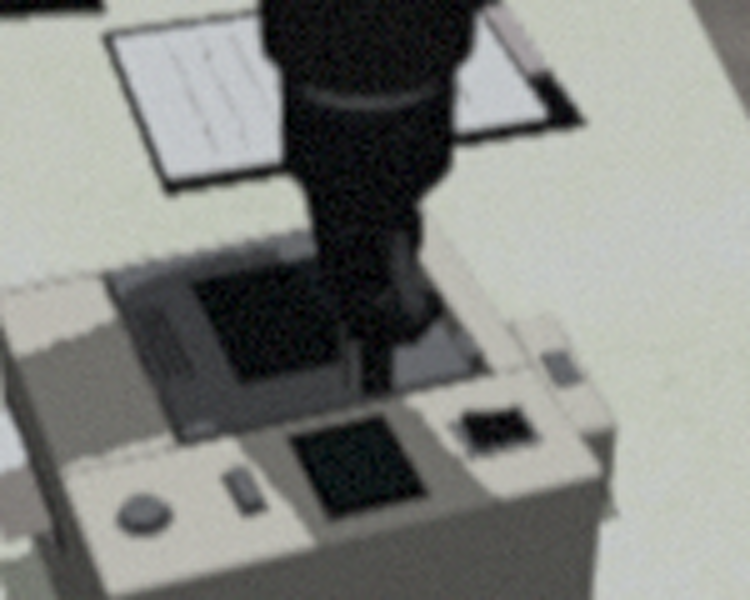

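View pics/f2.png

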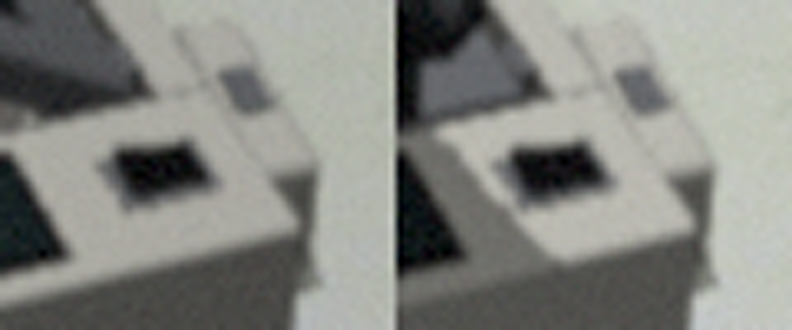

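The rocker still looks much as it did at the start, so I can't tell its state from this picture. I'll compare the dark outlines numerically.

```bash
python3 - <<'E'
from h import *
def ch(im): return cv2.cvtColor(im,cv2.COLOR_BGR2GRAY).astype(float)
a=ch(cv2.imread('pics/side0.png'));b=np.mean([ch(camera('side')['color']) for _ in range(3)],0)
for n,i in(('before',a),('now',b)):
    print(n);w=i[178:194,268:292]
    for r in w: print(' '.join('%3d'%v for v in r))
t0=ch(cv2.imread('pics/top0.png'));t1=ch(camera('top')['color'])
for n,i in(('t before',t0),('t now',t1)):
    print(n);w=i[147:170,272:292]
    for r in w: print(' '.join('%3d'%v for v in r))
E
```

```text
before
165 167 164 169 168 170 171 168 171 170 170 172 171 170 169 169 168 170 170 169 167 158 158 161
171 167 170 171 168 171 171 172 171 173 169 168 173 167 170 166 169 170 170 169 172 164 159 161
168 172 170 168 169 167 166 163 166 169 168 164 162 161 146 147 157 168 169 169 170 171 161 156
169 167 169 164 151 142 147 142 143 143 141 139 134 126 100 106 131 163 170 170 170 174 170 158
168 171 171 156 124  98  93  87  89  91  88  79  69  59  45  60 108 147 165 172 170 166 171 166
167 162 158 139  84  38  36  30  36  40  33  28  22   9  12  32  73 121 153 170 172 173 168 173
165 148 133 110  70  25  10  17  11   3  18  13  18  23  12  13  42  88 132 161 170 169 170 170
165 140 111  97  75  36  21  14  19  15   4  21   2  21  12  11  23  55 105 150 166 169 169 169
168 158 133 105  85  54  26   7   0  11  19  25   7  10  17  15  21  28  81 123 155 168 170 168
170 167 152 120  97  76  40  19  21   9  13  17  23  28  29  42  42  50  77 109 138 164 170 166
166 170 163 138 116  90  54  33  21  28  27  32  44  58  69  76  82  91 102 128 143 165 171 170
171 171 169 163 143 106  76  56  46  
[... 4977 characters left out ...]
  59  63  61  45  28  60  74  79  79  73  31  39  42  42  47
 60  58  60  60  61  61  62  60  46  28  60  74  80  79  73  27  39  40  41  43
 60  61  61  62  62  63  61  61  46  28  57  75  77  80  73  27  37  42  44  45
 61  62  60  62  62  63  63  61  47  32  56  75  79  79  72  26  38  41  43  45
 62  61  63  63  63  64  64  65  55  27  57  73  83  81  72  34  37  42  45  46
 61  63  65  63  66  64  66  65  60  28  51  71  84  82  74  45  39  40  44  47
 63  64  63  65  64  64  65  67  61  32  52  70  83  81  76  48  35  41  45  48
 64  65  65  65  65  65  66  67  64  41  44  66  79  81  78  54  28  41  44  45
 65  64  66  65  67  68  68  70  66  39  37  61  78  80  80  70  20  41  43  38
```

The rocker's pixels are the same as before, so it is still off. It stopped rigidly at z≈0.160, which is the height of a level rocker. That means the 22 mm pad reached across the pivot and held it level. I'll press again about 9 mm further forward.

```bash
python3 -m pendant '[{"grip":0.0,"dx":0.0215,"dy":0.0,"dz":0.0,"twist":0.0},{"grip":0.0,"dx":0.0215,"dy":0.0,"dz":0.01,"twist":0.0},{"grip":0.0,"dx":0.0,"dy":0.0,"dz":0.015,"twist":0.0},{"grip":0.0,"dx":0.0,"dy":0.0,"dz":0.006,"twist":0.0},{"grip":0.0,"dx":0.0,"dy":0.0,"dz":0.003,"twist":0.0},{"grip":0.0,"dx":0.0,"dy":0.0,"dz":0.0,"twist":0.0}]'; python3 loc.py
python3 -m pendant '[{"grip":0.0,"dx":0.0,"dy":0.0,"dz":0.002,"twist":0.0},{"grip":0.0,"dx":0.0,"dy":0.0,"dz":0.002,"twist":0.0},{"grip":0.0,"dx":0.0,"dy":0.0,"dz":0.0,"twist":0.0}]'; python3 loc.py
```

```text
clock: 8.8
tool_pos: [0.6431, 0.0365, 0.1602]
tcp_rot: [0.0, 0.994, 0.106, -0.0]
contact_force: [-0.6, -0.1, -0.6]
width: 0.0002
local [ 0.06319422 -0.07995026] 0.1601605519202715 8.8 [-0.61029868 -0.13983718 -0.58331161] 0.00020231341680474783
clock: 9.1
tool_pos: [0.6439, 0.0366, 0.159]
tcp_rot: [0.0, 0.994, 0.106, 0.002]
contact_force: [-2.0, -0.6, 6.6]
width: 0.0002
local [ 0.06396704 -0.08000278] 0.15904053093339618 9.1 [-2.04412589 -0.60287481  6.5970635 ] 0.00016492671644179331
```

```bash
python3 -m pendant '[{"grip":0.0,"dx":0.0,"dy":0.0,"dz":0.0015,"twist":0.0},{"grip":0.0,"dx":0.0,"dy":0.0,"dz":0.0015,"twist":0.0},{"grip":0.0,"dx":0.0,"dy":0.0,"dz":0.0,"twist":0.0}]'; python3 loc.py
python3 -m pendant '[{"grip":0.0,"dx":0.0,"dy":0.0,"dz":0.0015,"twist":0.0},{"grip":0.0,"dx":0.0,"dy":0.0,"dz":0.0,"twist":0.0}]'; python3 loc.py
```

```text
clock: 9.4
tool_pos: [0.644, 0.0366, 0.1586]
tcp_rot: [0.0, 0.994, 0.106, 0.003]
contact_force: [-7.1, 1.3, 14.8]
width: 0.0
local [ 0.06409765 -0.08011842] 0.15858865950385803 9.4 [-7.13261463  1.27034714 14.7948504 ] 4.053623265233914e-05
clock: 9.6
tool_pos: [0.6441, 0.0366, 0.1584]
tcp_rot: [0.0, 0.994, 0.106, 0.003]
contact_force: [-9.3, 2.3, 18.2]
width: 0.0
local [ 0.0641655  -0.08013501] 0.15839902737861927 9.6 [-9.32070258  2.34038955 18.17379404] 2.1292899091544527e-05
```

```bash
python3 - <<'E'
from h import *
cv2.imwrite('pics/g.png',cv2.resize(cam('side')['color'][120:220,220:330],(770,600),interpolation=cv2.INTER_CUBIC))
E
python3 -m pendant '[{"grip":0.0,"dx":0.0,"dy":0.0,"dz":-0.02,"twist":0.0},{"grip":0.0,"dx":0.0,"dy":0.0,"dz":-0.03,"twist":0.0},{"grip":0.0,"dx":-0.05,"dy":0.0,"dz":0.0,"twist":0.0},{"grip":0.0,"dx":-0.05,"dy":0.0,"dz":0.0,"twist":0.0},{"grip":0.0,"dx":-0.05,"dy":0.0,"dz":0.0,"twist":0.0},{"grip":0.0,"dx":-0.02,"dy":0.0,"dz":0.0,"twist":0.0},{"grip":0.0,"dx":0.0,"dy":0.0,"dz":0.0,"twist":0.0}]'; python3 loc.py
python3 - <<'E'
from h import *
ch=lambda im:cv2.cvtColor(im,cv2.COLOR_BGR2GRAY).astype(float)
for n,w in(('top',(140,175,265,300)),('side',(170,205,260,300))):
  a=cv2.imread(f'pics/{n}0.png');b=cam(n)['color'];cv2.imwrite(f'pics/{n}1.png',b)
  f=lambda i:cv2.resize(cv2.convertScaleAbs(i[w[0]:w[1],w[2]:w[3]],alpha=1.5),(390,390),interpolation=cv2.INTER_CUBIC)
  cv2.imwrite(f'pics/cmp_{n}.png',np.hstack([f(a),f(b)]))
E
```

```text
clock: 10.35
tool_pos: [0.4758, 0.0005, 0.2038]
tcp_rot: [-0.001, 0.994, 0.106, 0.002]
contact_force: [-0.1, -0.4, 0.4]
width: 0.0002
local [-0.10790335 -0.07998799] 0.20380063896782089 10.35 [-0.11986575 -0.41242293  0.426789  ] 0.00022358923386049797
```

View pics/g.png

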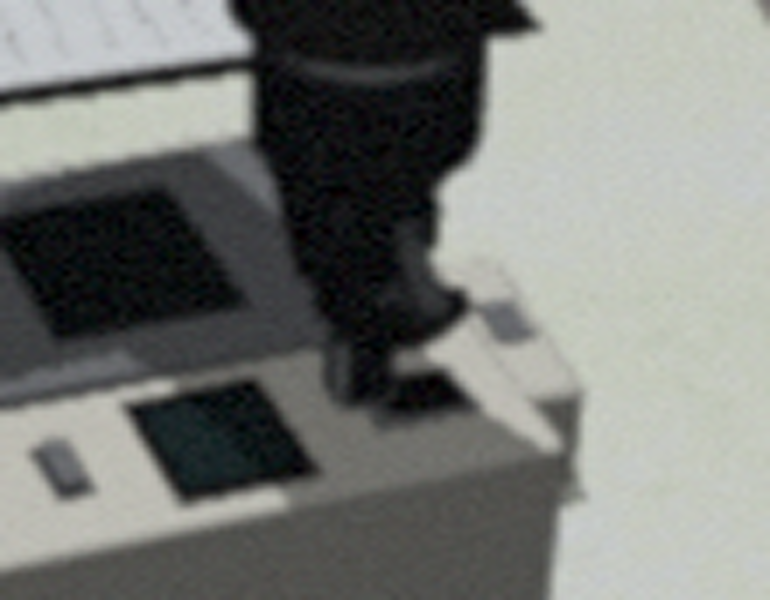

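View pics/cmp_top.png

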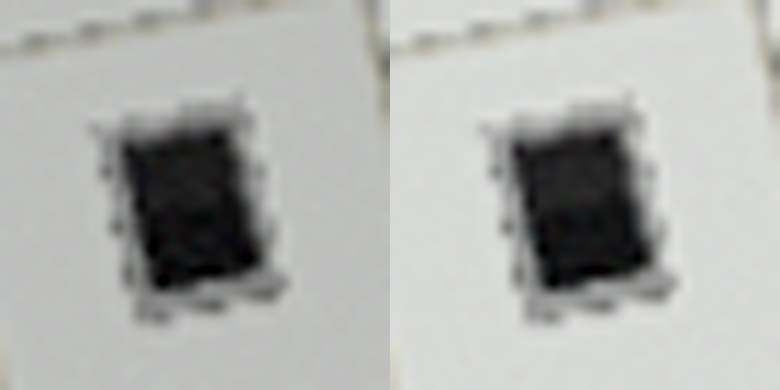

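View pics/cmp_side.png

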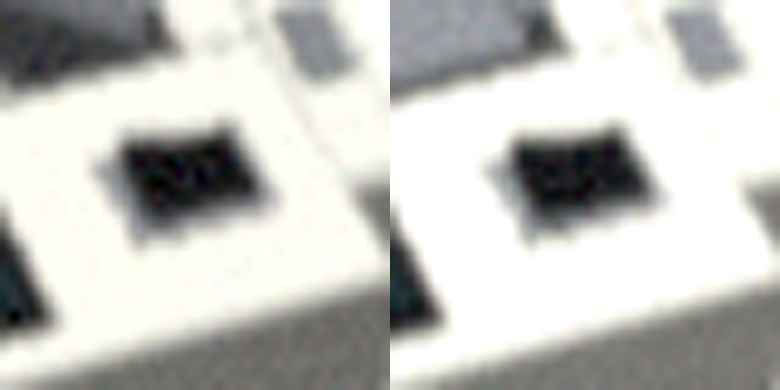

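The images before and after look identical, so I'll work out where the raised edges should appear for off and for on.

```bash
python3 - <<'E'
from h import *
y=.212;R=np.array([[np.cos(y),-np.sin(y)],[np.sin(y),np.cos(y)]]);o=np.array([.5645,.1014])
def pr(n,l,z):
    K,Rr,t=KRt(n);c=Rr@np.r_[R@np.array(l)+o,z]+t;p=K@c;return (p[:2]/p[2]).round(2)
for nm,s in(('off',1),('on',-1)):
  for n in('side','top'):
    print(nm,n,[ (x,yy,pr(n,(.085+x,-.08+yy),.153+.0075*np.cos(.2)-s*x*np.sin(.2)).tolist()) for x in(-.0147,.0147) for yy in(.011,-.011)])
for n in('side','top'): print('frame',n,[pr(n,(.085+x,-.08+yy),.152).tolist() for x in(-.02,.02) for yy in(.015,-.015)])
print('tcp press at',pr('side',(.064,-.080),.1584))
E
python3 - <<'E'
import cv2
f=lambda p:cv2.resize(cv2.convertScaleAbs(cv2.imread(p)[174:198,262:296],alpha=1.2),(544,384),interpolation=cv2.INTER_NEAREST)
import numpy as np
i=f('pics/side1.png');cv2.imwrite('pics/near.png',i)
E
```

```text
off side [(-0.0147, 0.011, [272.1, 181.13]), (-0.0147, -0.011, [275.5, 186.6]), (0.0147, 0.011, [283.06, 180.36]), (0.0147, -0.011, [286.59, 185.76])]
off top [(-0.0147, 0.011, [279.63, 165.39]), (-0.0147, -0.011, [289.42, 163.46]), (0.0147, 0.011, [276.8, 152.78]), (0.0147, -0.011, [286.51, 150.86])]
on side [(-0.0147, 0.011, [272.03, 182.96]), (-0.0147, -0.011, [275.42, 188.43]), (0.0147, 0.011, [283.17, 178.54]), (0.0147, -0.011, [286.72, 183.93])]
on top [(-0.0147, 0.011, [279.46, 165.71]), (-0.0147, -0.011, [289.19, 163.78]), (0.0147, 0.011, [276.96, 152.38]), (0.0147, -0.011, [286.73, 150.46])]
frame side [[269.37, 184.14], [273.94, 191.63], [284.3, 180.62], [289.13, 187.97]]
frame top [[278.01, 168.67], [291.21, 166.06], [274.42, 151.17], [287.59, 148.58]]
tcp press at [271.33 185.94]
```

View pics/near.png

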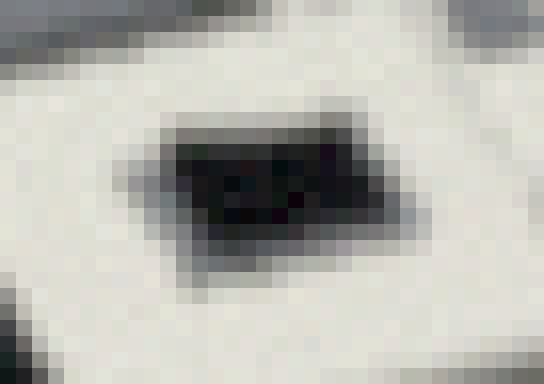

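In the side view the rocker's top edge is flat, which means it is still off. The stop at 0.16 is still unexplained, so I'll check the tip outline against the projected TCP.

```bash
python3 - <<'E'
from h import *
y=.212;R=np.array([[np.cos(y),-np.sin(y)],[np.sin(y),np.cos(y)]])
s=observe();im=cv2.imread('pics/side1.png')
K,Rr,t=KRt('side')
w=(110,210,180,280);S=6
out=cv2.resize(im[w[0]:w[1],w[2]:w[3]],None,fx=S,fy=S,interpolation=cv2.INTER_CUBIC);out=cv2.convertScaleAbs(out,alpha=1.6)
def p(P):
    c=Rr@P+t;q=K@c;q=q[:2]/q[2];return tuple(int(v) for v in ((q-[w[2],w[0]]+.5)*S))
T=np.array(s['tool_pos'])
for a,b in((-.011,-.0145),(-.011,.0145),(.011,-.0145),(.011,.0145)): cv2.circle(out,p(T+np.r_[R@[a,b],0]),3,(0,0,255),-1)
cv2.circle(out,p(T),3,(0,255,0),-1);cv2.imwrite('pics/tip.png',out)
E
```

```text
(no output)
```

View pics/tip.png

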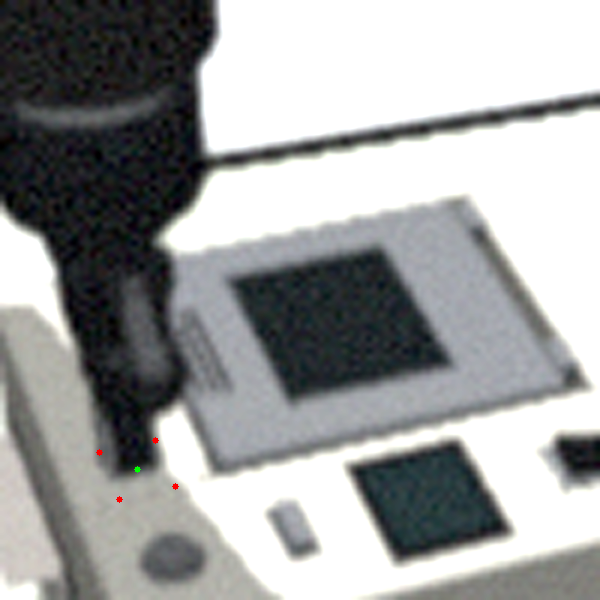

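The tip sits over the front end, and the rocker did not tilt even at 18 N. The measured force shows the tip pushing backward with about 9 N of friction. The front end has to swing forward as it sinks, so that friction holds it up. I'll press again while drawing the tip forward.

```bash
python3 -m pendant '[{"grip":0.0,"dx":0.045,"dy":0.001,"dz":0.0,"twist":0.0},{"grip":0.0,"dx":0.045,"dy":0.001,"dz":0.0,"twist":0.0},{"grip":0.0,"dx":0.045,"dy":0.0,"dz":0.0,"twist":0.0},{"grip":0.0,"dx":0.045,"dy":0.0,"dz":0.01,"twist":0.0},{"grip":0.0,"dx":0.0,"dy":0.0,"dz":0.02,"twist":0.0},{"grip":0.0,"dx":0.0,"dy":0.0,"dz":0.008,"twist":0.0},{"grip":0.0,"dx":0.0,"dy":0.0,"dz":0.003,"twist":0.0},{"grip":0.0,"dx":0.0,"dy":0.0,"dz":0.0,"twist":0.0}]'; python3 loc.py
python3 -m pendant '[{"grip":0.0,"dx":-0.002,"dy":0.0,"dz":0.002,"twist":0.0},{"grip":0.0,"dx":-0.002,"dy":0.0,"dz":0.002,"twist":0.0},{"grip":0.0,"dx":0.0,"dy":0.0,"dz":0.0,"twist":0.0}]'; python3 loc.py
```

```text
clock: 11.4
tool_pos: [0.6531, 0.0366, 0.1613]
tcp_rot: [0.0, 0.994, 0.106, -0.0]
contact_force: [-0.3, 0.6, 0.2]
width: -0.0
local [ 0.07297477 -0.08198769] 0.1613148793234413 11.4 [-0.26810873  0.59100379  0.22531076] -9.303527117991915e-06
clock: 11.7
tool_pos: [0.6506, 0.0361, 0.1595]
tcp_rot: [-0.0, 0.994, 0.106, 0.003]
contact_force: [3.6, 1.7, 4.5]
width: 0.0
local [ 0.07044303 -0.08198008] 0.15952706179017895 11.7 [3.59284886 1.67853339 4.5418156 ] 3.974692300844402e-06
```

```bash
python3 -m pendant '[{"grip":0.0,"dx":-0.002,"dy":0.0,"dz":0.002,"twist":0.0},{"grip":0.0,"dx":-0.001,"dy":0.0,"dz":0.002,"twist":0.0},{"grip":0.0,"dx":0.0,"dy":0.0,"dz":0.0,"twist":0.0}]'; python3 loc.py
python3 - <<'E'
from h import *
a=cv2.imread('pics/side1.png');b=cam('side')['color']
f=lambda i:cv2.resize(cv2.convertScaleAbs(i[150:205,245:300],alpha=1.6),(400,400),interpolation=cv2.INTER_CUBIC)
cv2.imwrite('pics/i.png',np.hstack([f(a),f(b)]))
E
```

```text
clock: 12.0
tool_pos: [0.6474, 0.0355, 0.1549]
tcp_rot: [-0.0, 0.994, 0.106, 0.002]
contact_force: [4.7, 1.0, 6.3]
width: 0.0003
local [ 0.06713788 -0.0818435 ] 0.15488962223711758 12.0 [4.70626381 1.04147359 6.28047726] 0.0002656832864542124
```

View pics/i.png

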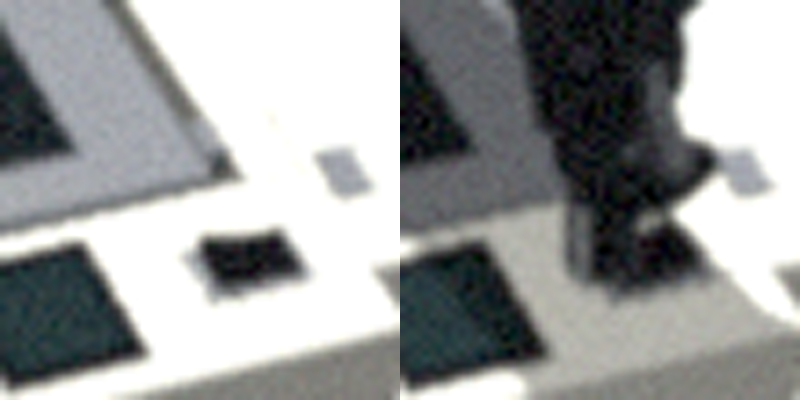

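The tip sank to z 0.155, and the rocker's rear corner has risen (685,222, compared with 290,235 before). I'll lift and check.

```bash
python3 -m pendant '[{"grip":0.0,"dx":0.0,"dy":0.0,"dz":-0.02,"twist":0.0},{"grip":0.0,"dx":0.0,"dy":0.0,"dz":-0.03,"twist":0.0},{"grip":0.0,"dx":-0.05,"dy":0.0,"dz":0.0,"twist":0.0},{"grip":0.0,"dx":-0.05,"dy":0.0,"dz":0.0,"twist":0.0},{"grip":0.0,"dx":-0.05,"dy":0.0,"dz":0.0,"twist":0.0},{"grip":0.0,"dx":-0.012,"dy":0.0,"dz":0.0,"twist":0.0},{"grip":0.0,"dx":0.0,"dy":0.0,"dz":0.0,"twist":0.0}]'; python3 loc.py
python3 - <<'E'
from h import *
a=cv2.imread('pics/side1.png');b=cam('side')['color']
f=lambda i:cv2.resize(cv2.convertScaleAbs(i[150:205,245:300],alpha=1.6),(400,400),interpolation=cv2.INTER_CUBIC)
cv2.imwrite('pics/j.png',np.hstack([f(a),f(b)]));cv2.imwrite('pics/side2.png',b)
cv2.imwrite('pics/j2.png',cv2.resize(b[100:220,180:330],(750,600),interpolation=cv2.INTER_CUBIC))
E
```

```text
clock: 12.75
tool_pos: [0.4866, 0.0008, 0.2034]
tcp_rot: [-0.0, 0.994, 0.106, 0.0]
contact_force: [-0.1, 0.5, 0.3]
width: -0.0
local [-0.09735044 -0.08195997] 0.2033534889836566 12.75 [-0.07317227  0.5385473   0.34737328] -4.505461409832161e-05
```

View pics/j.png

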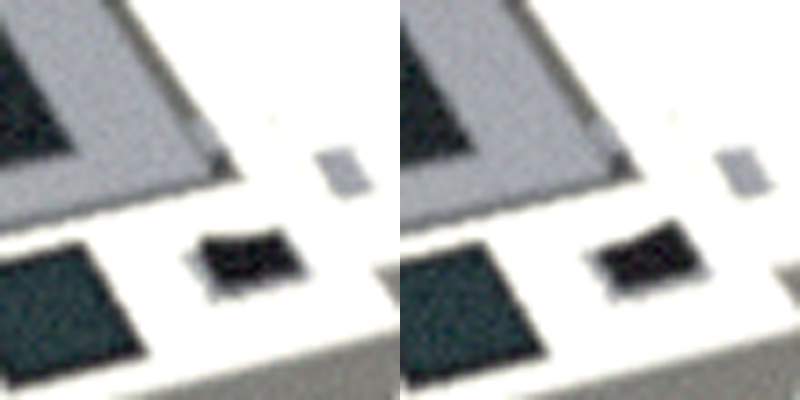

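View pics/j2.png

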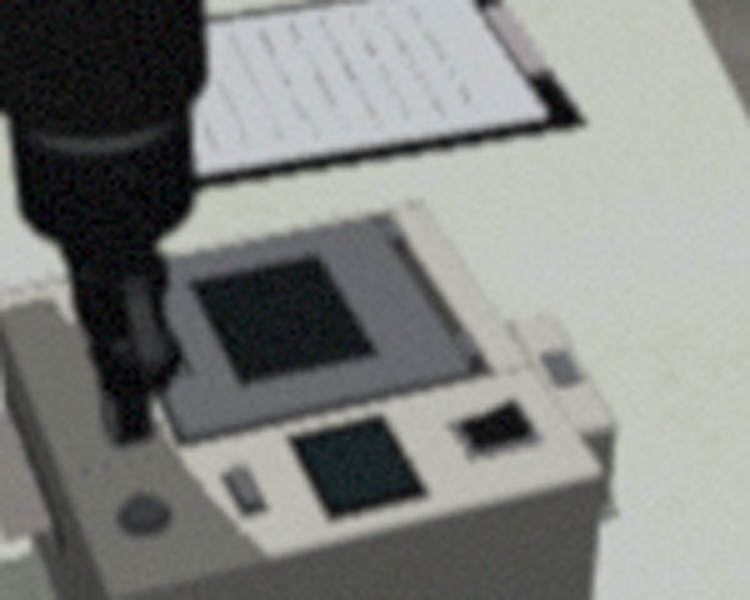

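The rocker is now clearly tipped to on, with its rear edge raised (680,222), and the cover is still shut. Now the feed key.

```bash
python3 -m pendant '[{"grip":0.0,"dx":-0.001,"dy":0.0,"dz":0.02,"twist":0.0},{"grip":0.0,"dx":0.0,"dy":0.0,"dz":0.016,"twist":0.0},{"grip":0.0,"dx":0.0,"dy":0.0,"dz":0.006,"twist":0.0},{"grip":0.0,"dx":0.0,"dy":0.0,"dz":0.003,"twist":0.0},{"grip":0.0,"dx":0.0,"dy":0.0,"dz":0.0,"twist":0.0}]'; python3 loc.py
python3 -m pendant '[{"grip":0.0,"dx":0.0,"dy":0.0,"dz":0.002,"twist":0.0},{"grip":0.0,"dx":0.0,"dy":0.0,"dz":0.002,"twist":0.0},{"grip":0.0,"dx":0.0,"dy":0.0,"dz":0.0,"twist":0.0}]'; python3 loc.py
```

```text
clock: 13.3
tool_pos: [0.4876, 0.0009, 0.1577]
tcp_rot: [0.0, 0.994, 0.106, -0.0]
contact_force: [-0.5, 0.1, 0.1]
width: 0.0001
local [-0.09628782 -0.08202878] 0.15770126500008708 13.3 [-0.46599307  0.14538078  0.06850254] 9.069844716334703e-05
clock: 13.6
tool_pos: [0.488, 0.0011, 0.1546]
tcp_rot: [0.0, 0.994, 0.106, 0.001]
contact_force: [0.7, 0.4, 3.7]
width: -0.0004
local [-0.0958561 -0.0819877] 0.15464586467940197 13.6 [0.65108903 0.44731465 3.6679856 ] -0.00035054112680695865
```

```bash
python3 -m pendant '[{"grip":0.0,"dx":0.0,"dy":0.0,"dz":0.002,"twist":0.0},{"grip":0.0,"dx":0.0,"dy":0.0,"dz":0.002,"twist":0.0},{"grip":0.0,"dx":0.0,"dy":0.0,"dz":0.0,"twist":0.0},{"grip":0.0,"dx":0.0,"dy":0.0,"dz":0.0,"twist":0.0}]'; python3 loc.py
python3 -m pendant '[{"grip":0.0,"dx":0.0,"dy":0.0,"dz":0.003,"twist":0.0},{"grip":0.0,"dx":0.0,"dy":0.0,"dz":0.0,"twist":0.0}]'; python3 loc.py
```

```text
clock: 14.0
tool_pos: [0.4881, 0.001, 0.153]
tcp_rot: [0.0, 0.994, 0.106, 0.002]
contact_force: [-5.9, 1.0, 14.6]
width: 0.0
local [-0.09577703 -0.08205346] 0.15295360792034196 14.0 [-5.92311406  1.03826157 14.59780833] 2.1516839543309264e-05
clock: 14.2
tool_pos: [0.4882, 0.0009, 0.1527]
tcp_rot: [0.0, 0.994, 0.106, 0.003]
contact_force: [-13.5, 3.5, 27.1]
width: -0.0001
local [-0.09569556 -0.08215433] 0.15270836179181607 14.2 [-13.53773104   3.53801854  27.11570005] -0.0001257789299880768
```

Hard stop at z = 0.153, so the key is at full travel. I'll release it, move clear and check.

```bash
python3 -m pendant '[{"grip":0.0,"dx":0.0,"dy":0.0,"dz":-0.015,"twist":0.0},{"grip":0.0,"dx":0.0,"dy":0.0,"dz":-0.03,"twist":0.0},{"grip":0.0,"dx":-0.04,"dy":0.0,"dz":-0.03,"twist":0.0},{"grip":0.0,"dx":-0.03,"dy":-0.04,"dz":-0.02,"twist":0.0},{"grip":0.0,"dx":-0.02,"dy":-0.04,"dz":0.0,"twist":0.0},{"grip":0.0,"dx":0.0,"dy":-0.04,"dz":0.0,"twist":0.0},{"grip":0.0,"dx":0.0,"dy":-0.04,"dz":0.0,"twist":0.0},{"grip":0.0,"dx":0.0,"dy":-0.04,"dz":0.0,"twist":0.0},{"grip":0.0,"dx":0.0,"dy":-0.04,"dz":0.0,"twist":0.0},{"grip":0.0,"dx":0.0,"dy":0.0,"dz":0.0,"twist":0.0},{"grip":0.0,"dx":0.0,"dy":0.0,"dz":0.0,"twist":0.0}]'; python3 loc.py
python3 - <<'E'
from h import *
im=[cam('side')['color'][110:290,165:345],cam('top')['color'][110:290,150:350]]
cv2.imwrite('pics/k.png',np.hstack([cv2.resize(im[0],(390,390)),cv2.resize(cv2.convertScaleAbs(im[1],alpha=1.4),(400,390))]))
E
```

```text
clock: 15.3
tool_pos: [0.3512, 0.2149, 0.2397]
tcp_rot: [0.001, 0.994, 0.107, -0.001]
contact_force: [-0.9, -0.8, 0.7]
width: -0.0001
local [-0.18468954  0.1558295 ] 0.2397082479069237 15.3 [-0.91602473 -0.76462051  0.70176142] -0.0001491148452602119
```

View pics/k.png

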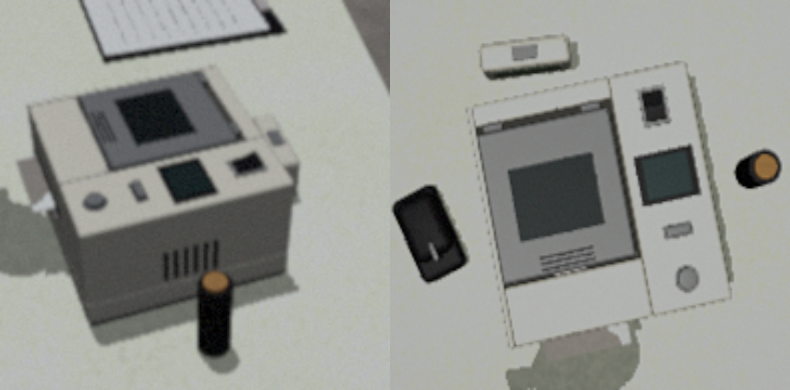

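Both views show the cover flush and the rocker on (front face now lit differently in the top view, at 653,105). The keys look up, and the mouse, clock and ribbon roll are where they started.

```bash
python3 -c "
from cell import *
print(hand_in())"
```

```text
the job is handed in; nothing more can be done
None
```

I closed the cover, tipped the power rocker to on, then pressed and released the feed key, and handed the job in just after 15.3 s. No verdict is reported.

- **Cover:** I pushed it shut and it stayed flush in every picture after I lifted off, so the catch holds.
- **Rocker:** The first two presses, at about 18 N each, did not tip it, and the pictures showed it still off. I took the cause to be friction at the tip holding the front end. A third press, drawing the tip forward while pushing down, tipped it. Its rear end stands raised in the later pictures.
- **Feed key:** I pressed it to its hard stop (tip down to 0.153 m, about 27 N at the end) and let it go.
- **Last pictures:** They show the cover shut, the rocker on and both keys up by eye. The ribbon roll, mouse and clock look unmoved, though I did not measure them. The arm was clear of everything.
- **What disagreed:** The two cameras differed by 3–6 mm across the printer's width. While pressing the cover, the tip read 0.146 m, 4 mm below the nominal shut height of 0.150 m, and I did not explain that.

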